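# Take the filter-service piles apart and set every piece on its place

## Robot

A 6-joint arm with a two-finger parallel gripper is mounted at the origin on the work surface. World frame = base frame: x ahead of the robot, y to its left, z up, the work surface at z = 0. Lengths are in mm, angles in rad, forces in N, time in s.
With the tool pointing down it reaches from about 300 to 875 mm from the base axis. Payload 6.4 kg.
Tool frame: the origin (TCP) lies midway between the tips of the shut fingers; the grasp point (between the pads) lies ctrl.grip_point_offset behind it (ctrl.grip_point_offset is the distance from the TCP to the grasp point, in mm); z points along the fingers, y is the direction in which the jaws open and shut (so a half turn about z gives the same grasp; the last joint's range is limited). The gripper opens to 88 mm and grips with 3 to 60 N. Pads are 18 mm wide; open, the fingers measure 123 mm over their backs; the gripper's body (75 mm by 187 mm) begins 45 mm behind the grasp point.
Start: joints at [-1.541, 0.181, 1.607, -0, 1.354, -0.206], TCP at [134.347, -559.099, 238.714] pointing down, gripper open.
Joint ranges: [-2.99, 2.99], [-0.89, 2.07], [0.3, 2.58], [-1.14, 4.28], [0, 2.63], [-3.12, 3.12]. Speed limits (rad/s): [2.57, 2.57, 3.01, 3.14, 3.14, 3.14].

## Interface

Orientations are given as a unit quaternion [w, x, y, z].
In Python, from plant import ctrl, vision gives the robot as it stands.
- The arm moves only by the shell command python3 -m crank 'ROWS' [OPENING] [FORCE]. ROWS is text: rows parted by semicolons, each of 6 numbers parted by spaces: the shift along the world's x, y, z each as a share of 250 mm, from -1 to 1, then the turn, a rotation vector about the world's x, y, z each as a share of pi rad, from -1 to 1. A call has 1 to 12 rows; each row shifts and turns the commanded pose from where the row before left it; what a row does not reach is not made up. A row lasts 1/8 s, in which the tool goes at most 62.5 mm and 10.7 degrees, less where a joint would pass 70% of its speed; a pose out of reach is approached as far as the arm can. A call with a number of a shift or a turn outside -1 to 1 is refused whole. A call with a gripper value outside its range is refused whole. OPENING is the gripper's target within -1 to 1 (shut at 1, half-way at 0, fully open at -1), set as the call begins (- or left out, the last holds). The fingers move at their own pace and stop on an object; FORCE is the grip in N (left out, the last holds). Time passes only in rows, so rows that do not move let the fingers close. It gives the time, the measured TCP pose, the force and the opening at its end, in the units of the state.
- ctrl.get_obs(): the state, without advancing time (a new reading comes with each control period).
- vision.camera(name): name is "side" or "top"; returns the picture (420x560x3 uint8, red, green, blue); there is no depth.
- vision.camera_info(name): a dict with "fx", "fy", "cx", "cy" (pixels), "R" (3x3) and "t" (3): a world point X has camera coordinates R X + t. Camera axes: x right, y down, z forward; pixel columns grow to the right and rows downward; lengths in mm; the calibration is good to about 2 mm. A picture is of the moment at which its call begins. camera_info takes no time and is no camera call.
- ctrl.sign_off(): hands the job in, once; it reports no verdict.
The state is a dict: "time": time; "joints": joint angles; "qvel": joint speeds; "effort": joint torques, N m; "ee_pos": TCP position; "ee_rot": TCP orientation; "force": force on the tool from outside, world axes, zero at the start; "wrist_torque": the same for the moment, N m; "opening": finger opening in mm.
Only numpy, scipy, OpenCV 4.12 (cv2) and the standard library are available. Lean on these libraries where they do the work, as an engineer would, in place of code of your own. Each camera call takes 0.05 s, during which the arm holds its last target. There are 200 camera calls.

## Task

The rinsed filter-service pieces are piled up in two stacks on the bench; take the stacks apart and put every piece away: the measuring cup upright in the middle of the scale's plate, the cartridge standing flat in the dish, the collar over the pipe stub and flat on its flange, the seal box on the shorter rest and the port block on the longer rest, both centred between the end stops and lying along the bar. Tip nothing over, and leave the jug and the tumbler where they stand.

Things in the scene. Friction and masses are not known exactly. Their poses are not given: they have to be found in the camera images.
- measure_mid (a point): Small open steel measuring cup, round, 36 mm across the rim, a little narrower at the foot, 36 mm high, wall 2.5 mm, about 50 g. Always stands on top of the cartridge. Point: its centre, 18 mm above its underside; z up.
- cartridge_mid (a point): White filter cartridge with black end caps, an upright solid cylinder 46 mm across, 56 mm high, about 90 g. Stands on the seal box or on the port block (varies). Point: its centre, 28 mm above its underside; z up.
- collar_mid (a point): Brass ring (pipe collar), 60 mm outside, 34 mm bore, 24 mm high, about 70 g, lying flat on whichever of the seal box and the port block does not carry the cartridge. Point: the centre of its bore, 12 mm above its underside; z up.
- seal_box_mid (a point): Closed grey plastic seal box with a black seam and latch, 90 mm (its x) by 64 mm (its y) by 36 mm high, about 220 g, at the bottom of one pile, on the bench. Point: its centre, 18 mm above its underside; z up.
- port_block_mid (a point): Longer, narrower white plastic port block with brass ports in its ends, 120 mm (its x) by 44 mm (its y) by 36 mm high, about 300 g, at the bottom of the other pile, on the bench. Point: its centre, 18 mm above its underside; z up.
- scale_seat (a point): Fixed. Black bench scale, 120 by 100 mm, with a round steel weighing plate 80 mm across. Point: middle of the plate's top face, 26 mm above the bench; z up. The measuring cup's place.
- dish_seat (a point): Fixed. Round white dish, 82 mm across the rim, about 74 mm across inside at the rim and 66 mm at the floor, rim 11 mm above the bench. Point: middle of its inner floor, 5 mm above the bench; z up. The cartridge's place.
- stub_seat (a point): Fixed. Steel pipe stub: an upright post 14 mm thick, standing 38 mm above a round flange 50 mm across and 12 mm high. Point: on the post's axis at the flange's top face, 12 mm above the bench; z up. The collar's place: over the post, flat on the flange, which is narrower than the collar.
- short_rest_seat (a point): Fixed. Shorter, wider dark wooden rest: a 12 mm high bar 134 mm long (its x) and 48 mm wide (its y) with a stop at each end, 114 mm between the stops, which rise 14 mm above the bar. Point: middle of the bar's top, 12 mm above the bench; x along the bar, z up. The seal box's place; the box overhangs the bar at both sides.
- long_rest_seat (a point): Fixed. Longer, narrower dark wooden rest: a 12 mm high bar 164 mm long (its x) and 34 mm wide (its y) with a stop at each end, 144 mm between the stops, which rise 14 mm above the bar. Point: middle of the bar's top, 12 mm above the bench; x along the bar, z up. The port block's place; the block overhangs the bar at both sides.
- jug: Bystander: white plastic jug with a handle, 90 mm across, 110 mm high, at the right of the work. Origin: centre of its underside.
- tumbler: Bystander: blue-grey tumbler, 80 mm across, 100 mm high, at the left of the work. Origin: centre of its underside.

How it is judged:
By the outcome, as a careful person would: the job done as asked, in the order asked, and still so for the second after the job is handed in, with the robot touching nothing.
It also fails if it takes over 138 s, if anything falls off the work surface, if the arm or the gripper's body presses on something with over 40 N, if the wrist force passes 120 N, or if a joint passes its speed limit or range.

## Working session

There is one attempt and no reset: what is moved stays moved. The work goes in short steps, Python scripts to look and compute and a shell command to move; the robot and the scene stay as the last step left them, time stands still between calls to the robot, and variables do not carry over. Pictures are saved under pics/ and viewed, about 12 in all and at most 16, crops included, and the job is handed in when it is done.

```bash
ls; mkdir -p pics; python3 - <<'E'
from plant import ctrl, vision
import cv2
for n in("top","side"):
    im=vision.camera(n); cv2.imwrite(f"pics/{n}0.png",cv2.resize(im[:,:,::-1],(800,600),interpolation=cv2.INTER_CUBIC))
    i=vision.camera_info(n); print(n,i)
print(ctrl.get_obs(), ctrl.grip_point_offset)
E
```

```text
pics
top {'fx': 510.98317792019014, 'fy': 510.98317792019014, 'cx': 280.4972716151943, 'cy': 211.52667790555148, 'R': array([[-0.05701344, -0.99836613, -0.00381172],
       [-0.97717273,  0.05658496, -0.20477209],
       [ 0.2046532 , -0.00795005, -0.97880226]]), 't': array([  25.99155909,  518.84009077, 1525.7982245 ])}
side {'fx': 453.92727854559786, 'fy': 453.92727854559786, 'cx': 281.9865279091849, 'cy': 216.03745809817266, 'R': array([[ 0.97652009, -0.21481438, -0.01622651],
       [-0.11970449, -0.47845083, -0.86991703],
       [ 0.1791071 ,  0.85143384, -0.4929311 ]]), 't': array([-522.9902506 ,  142.26903585, 1146.94686259])}
{'time': 0.1, 'joints': array([-1.54129993e+00,  1.81463693e-01,  1.60786663e+00, -3.56729071e-05,
        1.35379623e+00, -2.06292059e-01]), 'qvel': array([ 0.00083434, -0.00291941, -0.00165935,  0.0016039 , -0.00110264,
       -0.00088242]), 'effort': array([ 6.30885716e-04, -4.34819555e+01, -3.42695045e+01,  7.03834346e-02,
        3.40979733e-02, -3.93670871e-05]), 'ee_pos': array([ 134.32224203, -558.61248265,  237.92194417]), 'ee_rot': array([-7.65494003e-04,  9.93057776e-01,  1.17625105e-01,  5.03613575e-05]), 'force': array([ 0.32854282, -0.36017468, -0.03164299]), 'wrist_torque': array([-0.0499802 , -0.02199313,  0.04667241]), 'opening': 88.13853329840603} 18.700000000000003
```

View pics/top0.png

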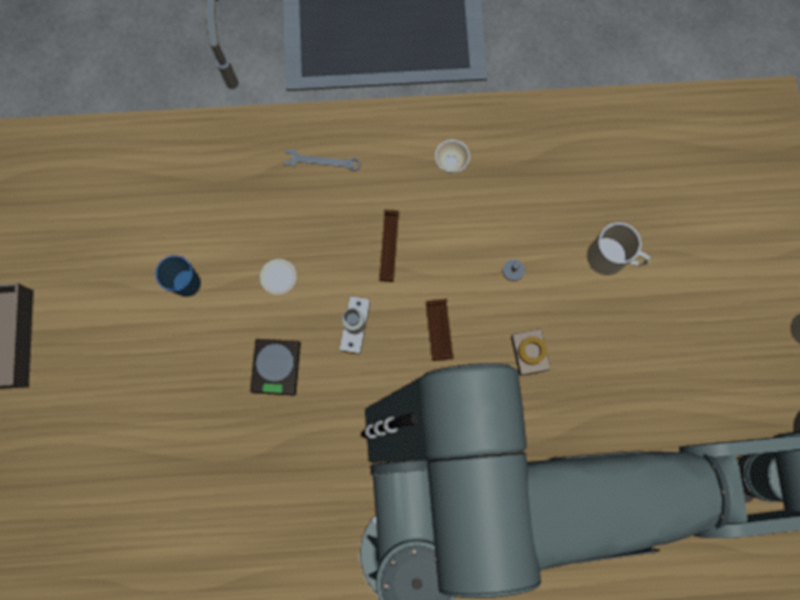

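View pics/side0.png

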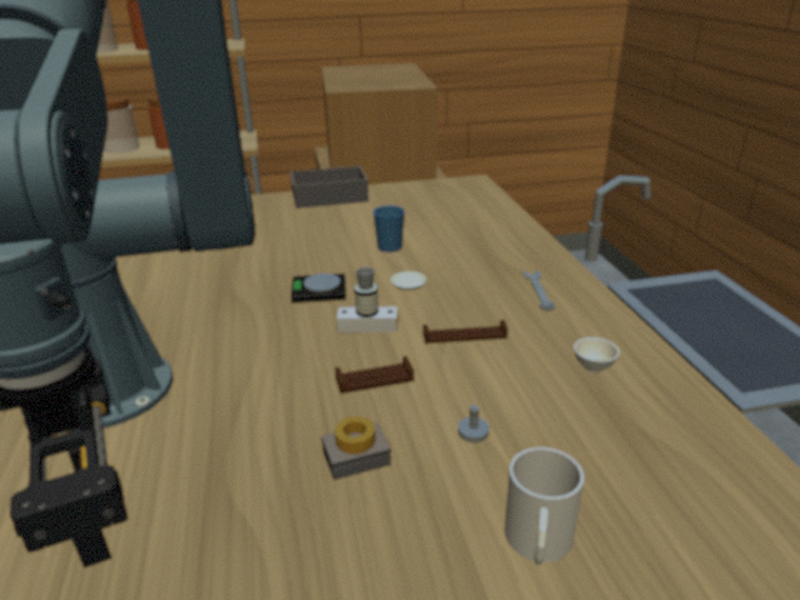

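The top view (800 px scale) shows:
- the scale at (275,365)
- the flat dish at (278,277)
- the port block with cartridge and cup at (355,323)
- the long rest at (389,246)
- the short rest at (440,330)
- the box with collar at (531,352)
- the stub at (513,270)
- the jug at the right and the tumbler at the left

I'll enlarge both views.

```bash
python3 - <<'E'
import cv2
from plant import vision
a=vision.camera("top")[:,:,::-1]; b=vision.camera("side")[:,:,::-1]
cv2.imwrite("pics/t.png",a);cv2.imwrite("pics/s.png",b)
def crop(im,x,y,w,h,f,n):
    c=cv2.resize(im[y:y+h,x:x+w],None,fx=f,fy=f,interpolation=cv2.INTER_CUBIC)
    for i in range(0,w,10): cv2.line(c,(i*f,0),(i*f,6 if i%50 else 14),(0,0,255),1)
    for i in range(0,h,10): cv2.line(c,(0,i*f),(6 if i%50 else 14,i*f),(0,0,255),1)
    cv2.imwrite(n,c)
crop(a,170,140,133,140,4,"pics/t1.png") if 0 else crop(a,170,140,110,140,4,"pics/t1.png")
crop(a,260,140,130,135,4,"pics/t2.png")
crop(b,200,180,160,150,4,"pics/s1.png")
E
```

```text
(no output)
```

View pics/t1.png

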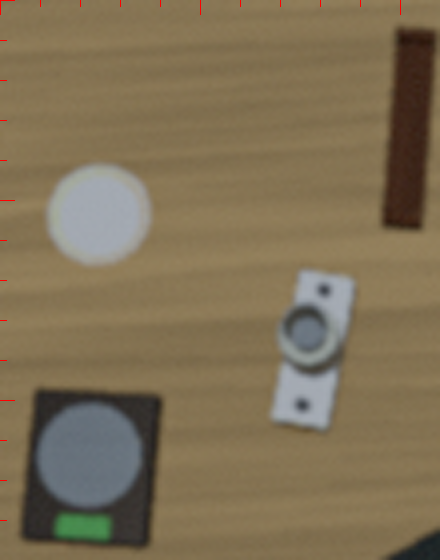

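View pics/t2.png

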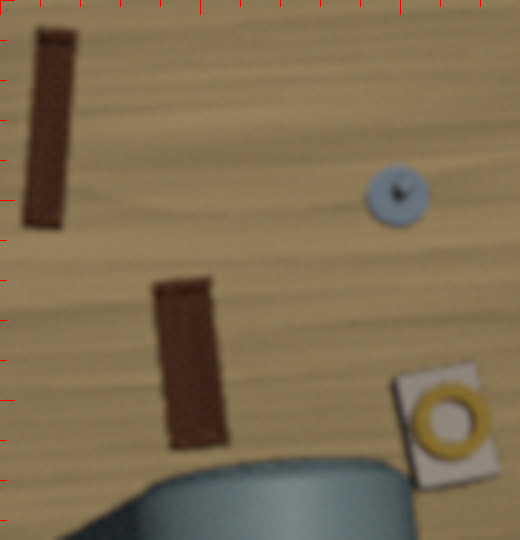

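View pics/s1.png

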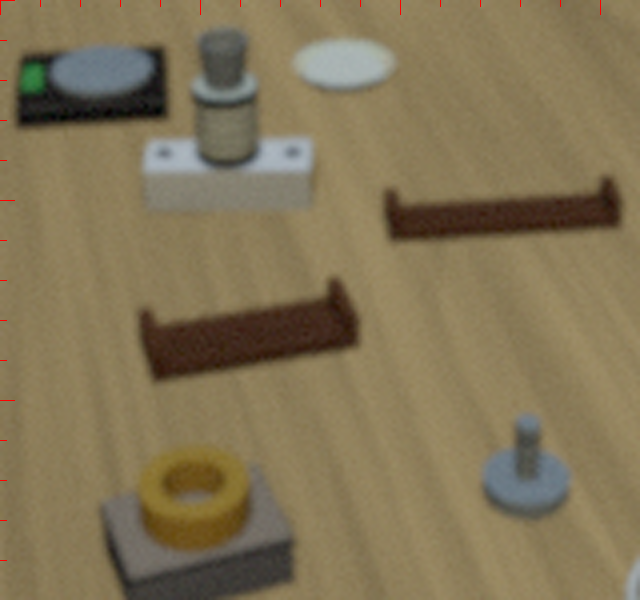

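Views so far: 5. The crops show both stacks and all seats clearly: cup and cartridge on the port block, collar on the seal box. I'll fit poses from features read in both cameras.

```bash
cat > h.py <<'E'
import numpy as np, cv2
from plant import ctrl, vision
from scipy.optimize import least_squares
I={n:vision.camera_info(n) for n in("top","side")}
O={'a':("top",170,140),'b':("top",260,140),'s':("side",200,180)}
def proj(n,X):
    i=I[n];c=i["R"]@X+i["t"];return np.array([i["fx"]*c[0]/c[2]+i["cx"],i["fy"]*c[1]/c[2]+i["cy"]])
def fit(F,yaw0=0,useyaw=True):
    def res(p):
        c,s=np.cos(p[2]),np.sin(p[2]);r=[]
        for k,u,v,x,y,z in F:
            n,ox,oy=O[k];q=proj(n,np.array([p[0]+c*x-s*y,p[1]+s*x+c*y,z]))
            r+=list(q-[ox+u/4-.4,oy+v/4-.4])
        if not useyaw:r.append(p[2])
        return np.array(r)
    return least_squares(res,[500,0,yaw0],loss='soft_l1',x_scale=[100,100,.1]),res
E
python3 - <<'E'
from h import *
D={
'dish':[('a',99,214,0,0,11),('s',344,64,0,0,11)],
'scale':[('a',89,455,0,0,26),('s',102,71,0,0,26)],
'block':[('a',300,270,60,22,36),('a',356,280,60,-22,36),('a',328,431,-60,-22,36),('a',271,421,-60,22,36),('s',143,170,-60,-22,36),('s',313,170,60,-22,36),('s',147,138,-60,22,36),('s',313,138,60,22,36),('s',145,209,-60,-22,0),('s',312,207,60,-22,0)],
'cart':[('a',310,338,0,0,92),('s',225,84,0,0,92),('s',228,152,0,0,36)],
'cup':[('a',306,328,0,0,128),('s',223,41,0,0,128)],
'collar':[('b',452,422,0,0,60),('s',194,480,0,0,60)],
'box':[('b',396,380,45,32,36),('b',474,365,45,-32,36),('b',499,471,-45,-32,36),('b',418,486,-45,32,36),('s',104,508,-45,32,36),('s',257,466,45,32,36),('s',293,540,45,-32,36),('s',130,575,-45,-32,36),('s',292,580,45,-32,0)],
'stub':[('b',398,196,0,0,12),('s',526,478,0,0,12),('s',528,421,0,0,50)],
'short':[('b',153,284,67,24,26),('b',211,278,67,-24,26),('b',171,450,-67,24,0),('b',229,444,-67,-24,0),('s',155,379,-67,-24,0),('s',357,345,67,-24,0),('s',142,312,-67,24,26),('s',335,281,67,24,26)],
'long':[('b',37,30,82,17,26),('b',77,30,82,-17,26),('b',63,228,-82,-17,0),('b',23,226,-82,17,0),('s',392,239,-82,-17,0),('s',620,224,82,-17,0),('s',387,190,-82,17,26),('s',605,178,82,17,26)]}
for k,F in D.items():
    r,f=fit(F,0,len(F)>3);e=f(r.x)[:2*len(F)]
    print(k,r.x[:2].round(1),'yaw',np.degrees(r.x[2]).round(1),'res',e.round(1))
from scipy.spatial.transform import Rotation as R
o=ctrl.get_obs();print(o["time"],R.from_quat(o["ee_rot"],scalar_first=True).as_matrix().round(3))
E
```

```text
dish [605.5 267.2] yaw 0.0 res [ 0.2 -0.3 -0.3 -0.3]
scale [410.2 276.5] yaw 0.0 res [ 0.3 -0.4 -0.5 -0.7]
block [482.7  99.6] yaw -13.1 res [-0.  -0.7 -0.2 -0.9 -0.2 -1.2  0.1 -1.1 -0.7 -0.1 -0.8 -0.4 -0.2  0.3
 -0.5 -0.1 -0.4  1.  -0.2  1.2]
cart [482.6  99.1] yaw 0.0 res [-0.2 -1.3 -0.4  0.1 -0.3  0.4]
cup [481.8  98.2] yaw 0.0 res [ 0.3 -0.7 -0.7 -0.5]
collar [ 401.3 -277.9] yaw 0.0 res [ 0.2 -1.1 -0.6 -0.2]
box [ 401.2 -278.6] yaw 7.2 res [-0.1 -1.7  0.6 -1.7  0.8  0.3  0.6  0.3 -1.7 -2.5 -0.1 -1.5  0.1 -1.6
 -1.   0.2  0.8  1.3]
stub [ 591.1 -261.4] yaw 0.0 res [ 0.4 -0.8 -0.3 -0.6 -0.2  0.3]
short [463.3 -84.9] yaw 3.3 res [-0.6 -1.1  0.  -1.3 -0.2  0.5  0.5  0.2 -1.   1.8  0.5  0.9 -2.  -0.7
  0.6 -1.6]
long [662.3  15.6] yaw -7.0 res [-0.4 -1.7  0.  -1.1  0.3  0.6 -0.3  0.4 -1.1  1.5  0.1  1.5 -1.3 -0.5
  1.7 -1.1]
0.2 [[ 0.972  0.234 -0.   ]
 [ 0.234 -0.972  0.001]
 [ 0.    -0.001 -1.   ]]
```

```bash
cat > go.py <<'E'
import sys
from h import *
from scipy.spatial.transform import Rotation as R
x,y,z,w=map(float,sys.argv[1:5]);o=ctrl.get_obs()
M=R.from_quat(o["ee_rot"],scalar_first=True).as_matrix();yaw=np.degrees(np.arctan2(M[1,0],M[0,0]))
g=R.from_euler('z',w,degrees=True).as_matrix()@np.diag([1.,-1,-1])
print("need",((np.array([x,y,z])-o["ee_pos"])/250).round(4),(R.from_matrix(g@M.T).as_rotvec()/np.pi).round(4),"yaw",yaw.round(1),"pos",o["ee_pos"].round(1),"F",o["force"].round(1),"op",round(o["opening"],1),"t",o["time"],"q6",o["joints"][5].round(2))
E
python3 -m crank '0.1 0.19 0 0 0 -0.0123;0.1 0.19 0 0 0 -0.0123;0.1 0.19 0 0 0 -0.0123;0.1 0.19 0 0 0 -0.0123;0.1 0.19 0 0 0 -0.0123;0.1 0.19 0 0 0 -0.0123;0.1 0.19 0 0 0 -0.0123;0.1 0.19 0 0 0 -0.0123;0.1 0.19 0 0 0 -0.0123;0.1 0.19 0 0 0 -0.0123;0.1 0.19 0 0 0 -0.0123;0.1 0.19 0 0 0 -0.0123'; python3 go.py 482 98.5 180 -13
```

```text
time: 1.7
ee_pos: [434.9, 12.7, 238.9]
ee_rot: [0.0, 0.993, -0.114, 0.0]
force: [0.4, 0.3, 0.8]
opening: 88.2
need [ 0.1882  0.3432 -0.2355] [0.0001 0.0002 0.0006] yaw -13.1 pos [434.9  12.7 238.9] F [0.4 0.3 0.8] op 88.2 t 1.7 q6 1.55
```

```bash
python3 -m crank '0.06 0.11 0 0 0 0;0.06 0.11 0 0 0 0;0.06 0.11 0 0 0 0;0.008 0.013 -0.08 0 0 0;0 0 -0.12 0 0 0;0 0 -0.08 0 0 0;0 0 0 0 0 0;0 0 0 0 0 0'; python3 go.py 482 98.5 98 -13
python3 - <<'E'
from h import *
c=[]
for n,x,y in(("top",200,160),("side",200,140)):
    im=vision.camera(n)[:,:,::-1];c.append(cv2.resize(im[y:y+120,x:x+100],None,fx=4,fy=4,interpolation=cv2.INTER_CUBIC))
cv2.imwrite("pics/c1.png",np.hstack(c))
E
```

```text
time: 2.7
ee_pos: [481.8, 96.6, 169.5]
ee_rot: [-0.0, 0.994, -0.114, 0.0]
force: [-0.1, -1.2, 0.9]
opening: 88.2
need [ 0.0007  0.0075 -0.286 ] [0.     0.0003 0.0003] yaw -13.1 pos [481.8  96.6 169.5] F [-0.1 -1.2  0.9] op 88.2 t 2.7 q6 1.75
```

View pics/c1.png

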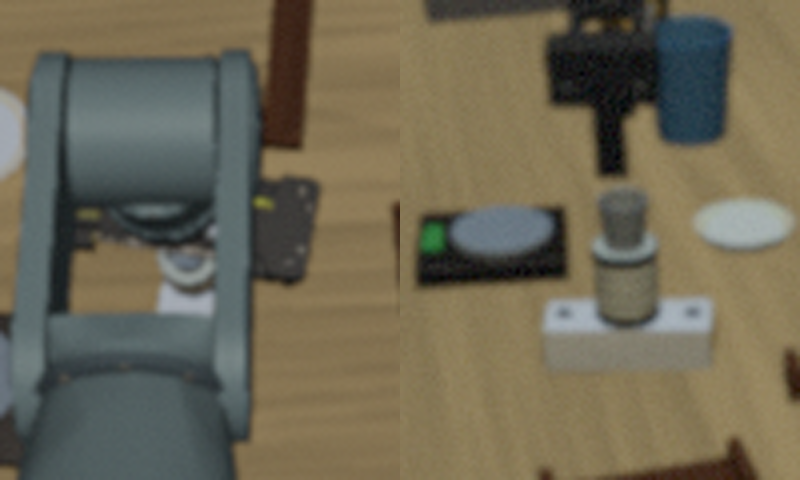

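```bash
python3 -c "
from h import *
print(proj('side',np.array([471,51,169.5])),proj('side',np.array([481.8,97,128])),proj('side',np.array([481.8,98,92])))"
```

```text
[252.73708105 183.27889141] [254.65929426 189.52665644] [255.19090757 200.92532353]
```

```bash
python3 -m crank '0.002 0.007 -0.08 0 0 0;0 0 -0.08 0 0 0;0 0 -0.08 0 0 0;0 0 -0.046 0 0 0;0 0 0 0 0 0;0 0 0 0 0 0' ; python3 -m crank '0 0 0 0 0 0;0 0 0 0 0 0;0 0 0 0 0 0;0 0 0 0 0 0;0 0 0 0 0 0;0 0 0 0 0 0;0 0 0 0 0 0;0 0 0 0 0 0;0 0 0 0 0 0;0 0 0 0 0 0;0 0 0 0 0 0;0 0 0 0 0 0' 1 12; python3 go.py 410 276 160 -13
```

```text
time: 3.55
ee_pos: [482.6, 98.4, 98.1]
ee_rot: [-0.0, 0.994, -0.114, 0.001]
force: [0.4, 0.3, 0.3]
opening: 88.1
time: 5.05
ee_pos: [481.9, 98.4, 97.2]
ee_rot: [-0.0, 0.994, -0.114, 0.0]
force: [0.2, -0.0, -0.0]
opening: 33.3
need [-0.2875  0.7104  0.2511] [-0.      0.      0.0003] yaw -13.1 pos [481.9  98.4  97.2] F [ 0.2 -0.  -0. ] op 33.3 t 5.05 q6 1.76
```

```bash
python3 -m crank '0 0 0.05 0 0 0;0 0 0.1 0 0 0;-0.02 0.05 0.08 0 0 0;-0.036 0.09 0 0 0 0;-0.036 0.09 0 0 0 0;-0.036 0.09 0 0 0 0;-0.036 0.09 0 0 0 0;-0.036 0.09 0 0 0 0;-0.036 0.09 0 0 0 0;-0.036 0.09 0 0 0 0;-0.016 0.035 0 0 0 0;0 0 0 0 0 0'; python3 go.py 410.2 276.5 32 -13
```

```text
time: 6.55
ee_pos: [409.8, 277.4, 155.1]
ee_rot: [-0.0, 0.994, -0.113, 0.0]
force: [0.2, 0.0, -0.6]
opening: 33.3
need [ 0.0014 -0.0034 -0.4926] [ 0.      0.0002 -0.0001] yaw -13.0 pos [409.8 277.4 155.1] F [ 0.2  0.  -0.6] op 33.3 t 6.55 q6 2.15
```

```bash
python3 -m crank '0 -0.003 -0.1 0 0 0;0 0 -0.1 0 0 0;0 0 -0.1 0 0 0;0 0 -0.08 0 0 0;0 0 -0.06 0 0 0;0 0 -0.03 0 0 0;0 0 -0.01 0 0 0;0 0 -0.01 0 0 0;0 0 0 0 0 0;0 0 0 0 0 0';python3 go.py 410.2 276.5 32 -13
```

```text
time: 7.8
ee_pos: [410.1, 276.6, 32.6]
ee_rot: [-0.0, 0.994, -0.114, 0.0]
force: [1.1, 0.4, -0.3]
opening: 33.4
need [ 0.0004 -0.0002 -0.0024] [-0.0001  0.0002  0.0003] yaw -13.0 pos [410.1 276.6  32.6] F [ 1.1  0.4 -0.3] op 33.4 t 7.8 q6 2.15
```

```bash
python3 -m crank '0 0 -0.004 0 0 0;0 0 0 0 0 0;0 0 0 0 0 0';python3 -m crank '0 0 -0.002 0 0 0;0 0 0 0 0 0;0 0 0 0 0 0'; python3 -m crank '0 0 0 0 0 0;0 0 0 0 0 0;0 0 0 0 0 0;0 0 0 0 0 0;0 0 0 0 0 0;0 0 0 0 0 0;0 0 0 0 0 0;0 0 0 0 0 0' -1; python3 -m crank '0 0 0.05 0 0 0;0 0 0.1 0 0 0;0 0 0.15 0 0 0;0 0 0.15 0 0 0;0.04 -0.09 0.06 0 0 0;0.04 -0.09 0 0 0 0;0.04 -0.09 0 0 0 0;0.04 -0.09 0 0 0 0;0.04 -0.09 0 0 0 0;0.04 -0.09 0 0 0 0;0.04 -0.09 0 0 0 0;0 -0.06 0 0 0 0';python3 go.py 482.3 98.6 54 -13
python3 - <<'E'
from h import *
c=[]
for n,x,y in(("top",170,200),("side",190,150)):
    im=vision.camera(n)[:,:,::-1];c.append(cv2.resize(im[y:y+100,x:x+100],None,fx=4,fy=4,interpolation=cv2.INTER_CUBIC))
cv2.imwrite("pics/c2.png",np.hstack(c))
E
```

```text
time: 8.18
ee_pos: [409.8, 276.4, 31.2]
ee_rot: [-0.0, 0.994, -0.114, -0.0]
force: [-0.4, -0.4, -0.9]
opening: 33.3
time: 8.55
ee_pos: [410.0, 276.5, 30.9]
ee_rot: [-0.0, 0.994, -0.114, 0.0]
force: [-0.1, -1.0, 3.7]
opening: 33.4
time: 9.55
ee_pos: [409.9, 276.4, 30.7]
ee_rot: [-0.0, 0.994, -0.114, 0.0]
force: [-0.7, -0.4, -0.7]
opening: 88.1
time: 11.05
ee_pos: [480.4, 102.9, 159.1]
ee_rot: [-0.0, 0.993, -0.114, 0.001]
force: [-0.1, -0.0, -0.3]
opening: 88.1
need [ 0.0075 -0.0173 -0.4202] [0.     0.0004 0.0006] yaw -13.1 pos [480.4 102.9 159.1] F [-0.1 -0.  -0.3] op 88.1 t 11.05 q6 1.77
```

View pics/c2.png

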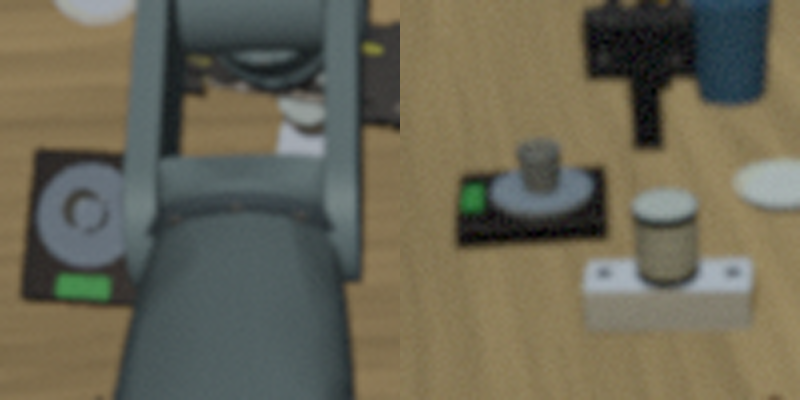

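View 7: the cup stands upright in the middle of the plate, and the cartridge is undisturbed. Next is the cartridge.

```bash
python3 -m crank '0.007 -0.017 -0.08 0 0 0;0 0 -0.1 0 0 0;0 0 -0.1 0 0 0;0 0 -0.09 0 0 0;0 0 -0.05 0 0 0;0 0 0 0 0 0;0 0 0 0 0 0' ; python3 -m crank '0 0 0 0 0 0;0 0 0 0 0 0;0 0 0 0 0 0;0 0 0 0 0 0;0 0 0 0 0 0;0 0 0 0 0 0;0 0 0 0 0 0;0 0 0 0 0 0;0 0 0 0 0 0;0 0 0 0 0 0' 1 15; python3 go.py 605.5 267.2 100 -13;python3 -m crank '0 0 0.04 0 0 0;0 0 0.06 0 0 0;0 0 0.1 0 0 0'; python3 go.py 605.5 267.2 100 -13
```

```text
time: 12.02
ee_pos: [482.2, 99.9, 54.0]
ee_rot: [-0.0, 0.994, -0.114, 0.001]
force: [-0.4, 0.1, -0.6]
opening: 88.3
time: 13.28
ee_pos: [481.6, 99.6, 53.2]
ee_rot: [-0.0, 0.994, -0.114, 0.0]
force: [-0.3, -0.3, 0.9]
opening: 45.5
need [0.4956 0.6702 0.1871] [-0.      0.      0.0003] yaw -13.1 pos [481.6  99.6  53.2] F [-0.3 -0.3  0.9] op 45.5 t 13.275 q6 1.76
time: 13.65
ee_pos: [481.2, 99.7, 104.0]
ee_rot: [0.0, 0.994, -0.114, -0.001]
force: [-0.4, -0.8, -0.7]
opening: 46.0
need [ 0.4974  0.6701 -0.0161] [-0.     -0.0003  0.0003] yaw -13.1 pos [481.2  99.7 104. ] F [-0.4 -0.8 -0.7] op 46.0 t 13.65 q6 1.76
```

```bash
python3 -m crank '0.03 0.04 0 0 0 0;0.06 0.08 0 0 0 0;0.06 0.08 0 0 0 0;0.06 0.08 0 0 0 0;0.06 0.08 0 0 0 0;0.06 0.08 0 0 0 0;0.06 0.08 0 0 0 0;0.06 0.08 0 0 0 0;0.047 0.07 0 0 0 0;0 0 0 0 0 0;0 0 0 0 0 0'; python3 go.py 605.5 267.2 23 -13
```

```text
time: 15.02
ee_pos: [605.1, 267.0, 102.3]
ee_rot: [0.0, 0.994, -0.114, -0.001]
force: [-0.4, 0.6, -2.0]
opening: 45.5
need [ 0.0015  0.0006 -0.3173] [ 0.0002 -0.0005  0.0002] yaw -13.0 pos [605.1 267.  102.3] F [-0.4  0.6 -2. ] op 45.5 t 15.025 q6 2.04
```

```bash
python3 -m crank '0.001 0 -0.08 0 0 0;0 0 -0.1 0 0 0;0 0 -0.08 0 0 0;0 0 -0.04 0 0 0;0 0 -0.012 0 0 0;0 0 0 0 0 0;0 0 0 0 0 0';python3 -m crank '0 0 -0.004 0 0 0;0 0 0 0 0 0;0 0 0 0 0 0';python3 go.py 605.5 267.2 23 -13
```

```text
time: 15.9
ee_pos: [606.8, 267.3, 26.2]
ee_rot: [-0.0, 0.994, -0.114, 0.001]
force: [0.1, 0.1, -1.3]
opening: 45.5
time: 16.27
ee_pos: [606.2, 267.2, 24.4]
ee_rot: [-0.0, 0.994, -0.114, 0.0]
force: [0.6, 0.3, -0.5]
opening: 45.4
need [-0.0026  0.0001 -0.0054] [-0.      0.0001  0.0003] yaw -13.1 pos [606.2 267.2  24.4] F [ 0.6  0.3 -0.5] op 45.4 t 16.275 q6 2.04
```

```bash
python3 -m crank '0 0 -0.004 0 0 0;0 0 0 0 0 0;0 0 0 0 0 0';python3 -m crank '0 0 -0.003 0 0 0;0 0 0 0 0 0;0 0 0 0 0 0';python3 -m crank '0 0 -0.002 0 0 0;0 0 0 0 0 0;0 0 0 0 0 0'
```

```text
time: 16.65
ee_pos: [606.1, 267.2, 23.2]
ee_rot: [0.0, 0.994, -0.114, -0.0]
force: [-0.5, -0.2, -0.2]
opening: 45.4
time: 17.02
ee_pos: [606.1, 267.1, 22.4]
ee_rot: [0.0, 0.994, -0.114, -0.0]
force: [-1.1, -0.8, -0.4]
opening: 45.4
time: 17.4
ee_pos: [606.2, 267.2, 22.3]
ee_rot: [-0.0, 0.994, -0.114, 0.0]
force: [-1.9, -1.2, 3.4]
opening: 45.4
```

```bash
python3 -m crank '0 0 0 0 0 0;0 0 0 0 0 0;0 0 0 0 0 0;0 0 0 0 0 0;0 0 0 0 0 0;0 0 0 0 0 0;0 0 0.05 0 0 0;0 0 0.1 0 0 0;0 0 0.15 0 0 0;0 0 0.15 0 0 0' -1; python3 -m crank '-0.04 -0.1 0.03 0 0 0;-0.06 -0.18 0 0 0 0.0117;-0.07 -0.19 0 0 0 0.0117;-0.07 -0.19 0 0 0 0.0117;-0.07 -0.19 0 0 0 0.0117;-0.07 -0.19 0 0 0 0.0117;-0.07 -0.19 0 0 0 0.0117;-0.07 -0.19 0 0 0 0.0117;-0.07 -0.19 0 0 0 0.0117;-0.07 -0.19 0 0 0 0.0117;-0.07 -0.19 0 0 0 0.0117;-0.07 -0.19 0 0 0 0'; python3 go.py 401.5 -278.3 100 8
python3 - <<'E'
from h import *
c=[]
for n,x,y in(("top",165,160),("side",220,140)):
    im=vision.camera(n)[:,:,::-1];c.append(cv2.resize(im[y:y+120,x:x+100],None,fx=4,fy=4,interpolation=cv2.INTER_CUBIC))
cv2.imwrite("pics/c3.png",np.hstack(c))
E
```

```text
time: 18.65
ee_pos: [606.2, 267.2, 136.5]
ee_rot: [-0.0, 0.994, -0.114, 0.0]
force: [0.7, -0.6, 0.5]
opening: 88.0
time: 20.15
ee_pos: [405.7, -279.7, 143.2]
ee_rot: [0.001, 0.998, 0.07, 0.001]
force: [0.5, 0.1, -0.1]
opening: 87.7
need [-0.0166  0.0055 -0.1729] [ 0.0005  0.0005 -0.0001] yaw 8.0 pos [ 405.7 -279.7  143.2] F [ 0.5  0.1 -0.1] op 87.7 t 20.15 q6 0.59
```

View pics/c3.png

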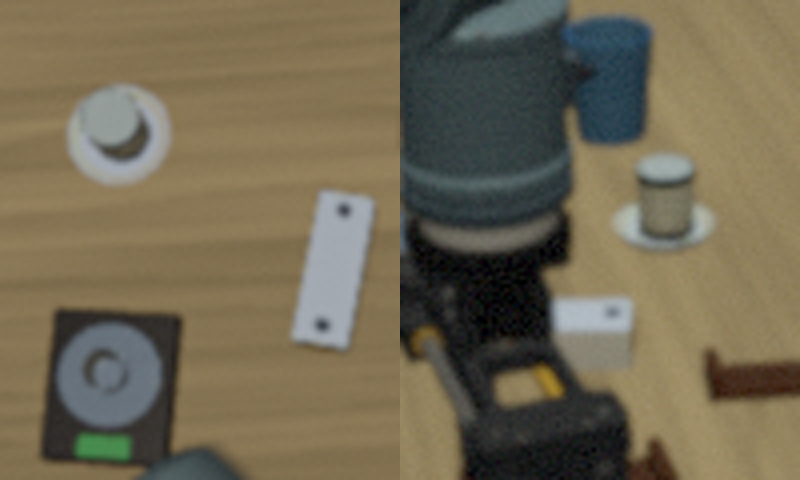

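View 8: the cartridge stands flat in the dish and the cup is centred on the scale. Next is the collar.

```bash
python3 -m crank '-0.016 0.005 -0.08 0 0 0;0 0 -0.1 0 0 0;0 0 -0.1 0 0 0;0 0 -0.08 0 0 0;0 0 -0.04 0 0 0;0 0 -0.008 0 0 0;0 0 0 0 0 0;0 0 0 0 0 0'; python3 go.py 401.5 -278.3 40 8
```

```text
time: 21.25
ee_pos: [402.6, -277.0, 40.7]
ee_rot: [0.001, 0.998, 0.07, 0.0]
force: [0.1, -0.3, -1.0]
opening: 88.1
need [-0.0043 -0.0052 -0.003 ] [ 0.0003  0.0003 -0.    ] yaw 8.0 pos [ 402.6 -277.    40.7] F [ 0.1 -0.3 -1. ] op 88.1 t 21.25 q6 0.58
```

```bash
python3 -m crank '-0.004 -0.005 -0.003 0 0 0;0 0 0 0 0 0;0 0 0 0 0 0;0 0 0 0 0 0;0 0 0 0 0 0;0 0 0 0 0 0;0 0 0 0 0 0;0 0 0 0 0 0' 1 15;  python3 -m crank '0 0 0.03 0 0 0;0 0 0.06 0 0 0;0 0 0.1 0 0 0;0 0 0 0 0 0'; python3 go.py 591 -261.4 85 8
python3 - <<'E'
from h import *
im=vision.camera("side")[:,:,::-1];cv2.imwrite("pics/c4.png",cv2.resize(im[240:380,180:360],None,fx=4,fy=4,interpolation=cv2.INTER_CUBIC))
E
```

```text
time: 22.25
ee_pos: [401.1, -277.9, 39.3]
ee_rot: [0.0, 0.998, 0.07, 0.0]
force: [-1.2, -0.2, 1.3]
opening: 58.6
time: 22.75
ee_pos: [402.5, -279.2, 89.2]
ee_rot: [0.002, 0.998, 0.07, 0.002]
force: [-0.8, -0.6, -1.5]
opening: 58.6
need [ 0.754   0.0714 -0.0168] [ 0.0012  0.0011 -0.0001] yaw 8.0 pos [ 402.5 -279.2   89.2] F [-0.8 -0.6 -1.5] op 58.6 t 22.75 q6 0.58
```

View pics/c4.png

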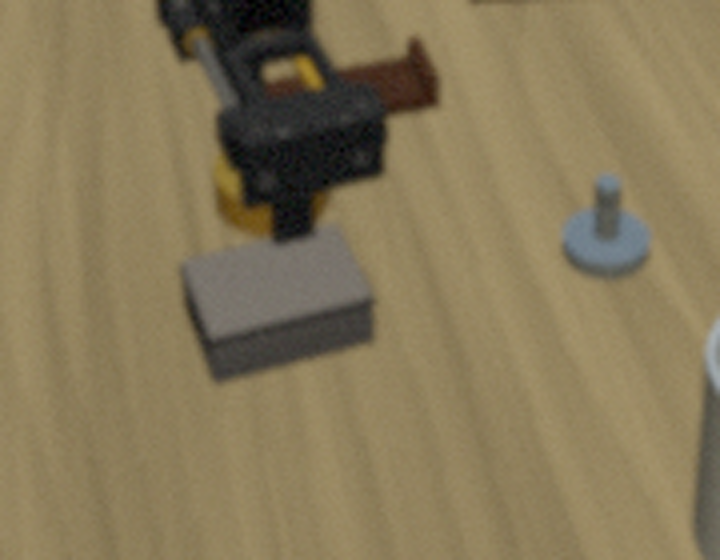

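```bash
python3 -c "
from h import *
f=lambda *p:(proj('side',np.array(p))-[180,240])*4+1.6
print(f(402.5,-279.2,97),f(402.5,-279.2,86),f(406.6,-309,89))"
```

```text
[270.39978398 184.4549901 ] [271.54851664 201.35034495] [288.20078502 232.00154312]
```

View 9: the collar is held flat and centred in the jaws (within about 1 mm of prediction). Moving to the stub.

```bash
python3 -m crank '0.05 0.005 0 0 0 0;0.09 0.01 0 0 0 0;0.1 0.01 0 0 0 0;0.1 0.01 0 0 0 0;0.1 0.01 0 0 0 0;0.1 0.01 0 0 0 0;0.1 0.01 0 0 0 0;0.08 0.004 0 0 0 0;0.034 0.002 0 0 0 0;0 0 0 0 0 0;0 0 0 0 0 0'; python3 go.py 591 -261.4 16 8
python3 - <<'E'
from h import *
c=[]
for n,x,y in(("top",310,130),("side",270,220)):
    im=vision.camera(n)[:,:,::-1];c.append(cv2.resize(im[y:y+120,x:x+100],None,fx=4,fy=4,interpolation=cv2.INTER_CUBIC))
cv2.imwrite("pics/c5.png",np.hstack(c))
E
```

```text
time: 24.18
ee_pos: [588.9, -259.9, 86.2]
ee_rot: [-0.0, 0.998, 0.07, -0.001]
force: [-0.3, 0.2, -1.0]
opening: 58.3
need [ 0.0086 -0.006  -0.2807] [-0.0002 -0.0004  0.0001] yaw 8.0 pos [ 588.9 -259.9   86.2] F [-0.3  0.2 -1. ] op 58.3 t 24.175 q6 0.83
```

View pics/c5.png

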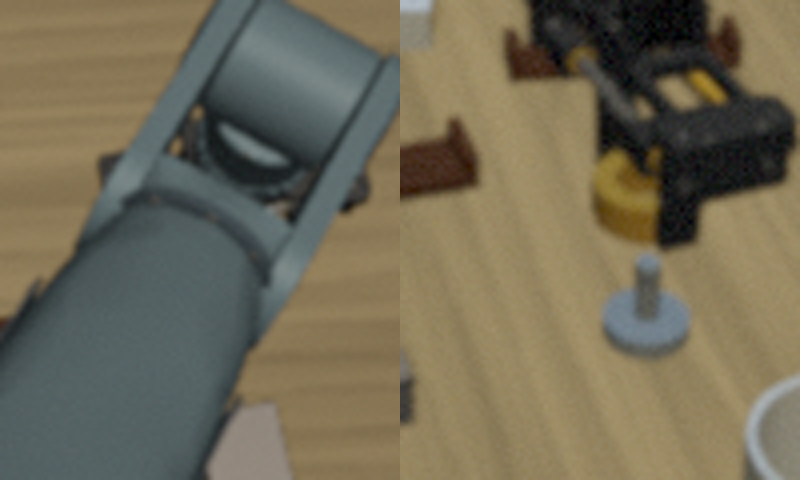

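View 10: the collar is above the post in line (post at x≈647, collar centre ≈650).

```bash
python3 -m crank '0.006 -0.006 -0.03 0 0 0;0 0 -0.06 0 0 0;0 0 -0.06 0 0 0;0 0 -0.06 0 0 0;0 0 -0.04 0 0 0;0 0 -0.02 0 0 0;0 0 0 0 0 0;0 0 0 0 0 0';python3 -m crank '0 0 -0.005 0 0 0;0 0 0 0 0 0;0 0 0 0 0 0';python3 go.py 591 -261.4 15.3 8
```

```text
time: 25.28
ee_pos: [591.5, -261.9, 19.8]
ee_rot: [0.0, 0.998, 0.07, 0.0]
force: [-0.5, -0.1, -0.8]
opening: 58.9
time: 25.65
ee_pos: [591.2, -261.7, 18.1]
ee_rot: [0.0, 0.998, 0.07, 0.0]
force: [0.8, -0.8, -0.4]
opening: 59.0
need [-0.0007  0.001  -0.0113] [ 0.      0.0001 -0.    ] yaw 8.0 pos [ 591.2 -261.7   18.1] F [ 0.8 -0.8 -0.4] op 59.0 t 25.65 q6 0.83
```

```bash
python3 -m crank '0 0 -0.005 0 0 0;0 0 0 0 0 0;0 0 0 0 0 0';python3 -m crank '0 0 -0.004 0 0 0;0 0 0 0 0 0;0 0 0 0 0 0';python3 -m crank '0 0 -0.003 0 0 0;0 0 0 0 0 0;0 0 0 0 0 0'
```

```text
time: 26.02
ee_pos: [591.1, -261.6, 16.7]
ee_rot: [-0.0, 0.998, 0.07, -0.0]
force: [0.5, 0.6, -1.2]
opening: 59.0
time: 26.4
ee_pos: [591.1, -261.6, 15.7]
ee_rot: [-0.0, 0.998, 0.07, -0.0]
force: [0.8, -0.6, -0.8]
opening: 58.7
time: 26.78
ee_pos: [591.2, -261.7, 15.3]
ee_rot: [0.0, 0.998, 0.07, 0.0]
force: [-0.6, 1.1, 3.7]
opening: 58.9
```

```bash
python3 -m crank '0 0 0 0 0 0;0 0 0 0 0 0;0 0 0 0 0 0;0 0 0 0 0 0;0 0 0 0 0 0;0 0 0.05 0 0 0;0 0 0.1 0 0 0;0 0 0.12 0 0 0;0 0 0.1 0 0 0;0 0 0 0 0 0' -1; python3 -m crank '-0.06 -0.005 0 0 0 0;-0.1 -0.01 0 0 0 0;-0.1 -0.01 0 0 0 0;-0.1 -0.01 0 0 0 0;-0.1 -0.01 0 0 0 0;-0.1 -0.01 0 0 0 0;-0.1 -0.01 0 0 0 0;-0.1 -0.005 0 0 0 0;0 0 -0.1 0 0 0;0 0 -0.1 0 0 0;0 0 0 0 0 0;0 0 0 0 0 0'; python3 go.py 401.3 -278.3 7 8
python3 - <<'E'
from h import *
c=[]
for n,x,y in(("top",310,150),("side",200,240)):
    im=vision.camera(n)[:,:,::-1];c.append(cv2.resize(im[y:y+140,x:x+(90 if n=='top' else 110)],None,fx=4,fy=4,interpolation=cv2.INTER_CUBIC))
im=vision.camera("side")[:,:,::-1];c.append(cv2.resize(im[240:380,310:400],None,fx=4,fy=4,interpolation=cv2.INTER_CUBIC)) if 0 else 0
cv2.imwrite("pics/c6.png",np.hstack(c))
E
```

```text
time: 28.02
ee_pos: [592.9, -262.7, 110.9]
ee_rot: [0.002, 0.998, 0.07, 0.002]
force: [-0.1, -0.2, 0.1]
opening: 87.9
time: 29.52
ee_pos: [400.7, -278.9, 57.4]
ee_rot: [-0.0, 0.998, 0.07, -0.0]
force: [-0.1, -0.5, 0.1]
opening: 88.4
need [ 0.0026  0.0023 -0.2018] [-0.0002 -0.0002  0.    ] yaw 8.0 pos [ 400.7 -278.9   57.4] F [-0.1 -0.5  0.1] op 88.4 t 29.525 q6 0.58
```

View pics/c6.png

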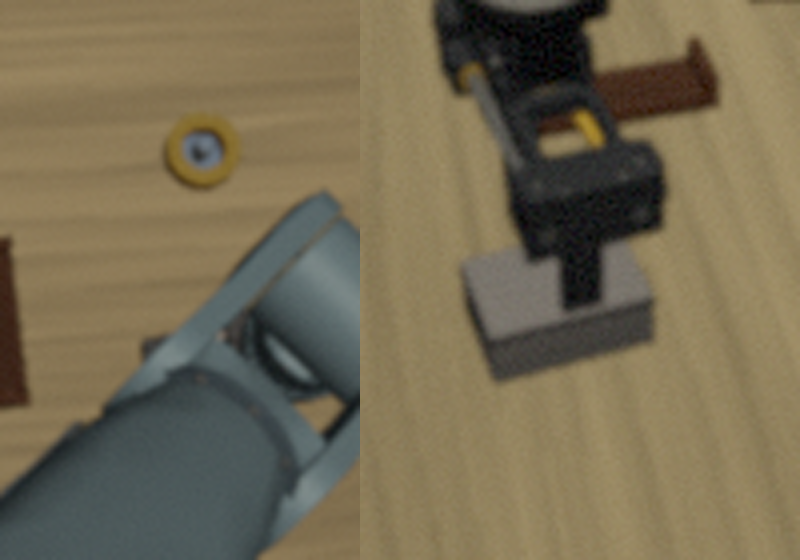

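View 11: the collar lies flat around the post, and the fingers are above the box. Refitting the box with the cleaner corners in this picture.

```bash
python3 - <<'E'
from h import *
F=[('b',398,380,45,32,36),('b',474,365,45,-32,36),('b',499,471,-45,-32,36),('s',104,506,-45,32,36),('s',134,577,-45,-32,36),('s',294,538,45,-32,36),('s',136,620,-45,-32,0),('s',292,580,45,-32,0)]
for G in(F,F[3:],F[:3]):
    r,f=fit(G);print(r.x[:2].round(1),np.degrees(r.x[2]).round(1),f(r.x).round(1))
E
```

```text
[ 401.4 -278.6] 8.8 [-1.  -1.4  0.1 -2.   1.1 -0.2 -1.9 -1.6 -1.3 -0.   0.2 -1.7 -0.6  2.3
  1.1  0.7]
[ 402.7 -278.8] 8.4 [-1.2 -1.7 -0.8 -0.1  0.8 -1.6 -0.1  2.2  1.7  0.8]
[ 397.4 -277.5] 7.7 [-1.  -0.4  0.2 -0.5  0.6  1.4]
```

```bash
python3 -m crank '0.003 0.001 -0.05 0 0 0.002;0 0 -0.06 0 0 0;0 0 -0.06 0 0 0;0 0 -0.03 0 0 0;0 0 0 0 0 0;0 0 0 0 0 0';python3 go.py 401.5 -278.5 7 8.4;python3 -m crank '0 0 0 0 0 0;0 0 0 0 0 0;0 0 0 0 0 0;0 0 0 0 0 0;0 0 0 0 0 0;0 0 0 0 0 0;0 0 0 0 0 0;0 0 0 0 0 0' 1 25;  python3 -m crank '0 0 0.03 0 0 0;0 0 0.08 0 0 0;0 0 0.1 0 0 0;0 0 0.05 0 0 0;0 0 0 0 0 0'; python3 go.py 463.3 -84.9 70 3.3
```

```text
time: 30.42
ee_pos: [402.0, -279.1, 7.6]
ee_rot: [0.0, 0.997, 0.073, 0.0]
force: [0.5, -0.5, 0.7]
opening: 88.5
need [-0.0022  0.0022 -0.0025] [0.0001 0.0001 0.0002] yaw 8.4 pos [ 402.  -279.1    7.6] F [ 0.5 -0.5  0.7] op 88.5 t 30.425 q6 0.57
time: 31.42
ee_pos: [402.0, -279.0, 7.8]
ee_rot: [0.0, 0.997, 0.073, 0.0]
force: [-0.6, 2.1, 5.1]
opening: 63.7
time: 32.05
ee_pos: [402.2, -279.3, 73.1]
ee_rot: [0.001, 0.997, 0.073, 0.001]
force: [0.2, -1.0, -1.8]
opening: 63.7
need [ 0.2443  0.7775 -0.0126] [ 0.0004  0.0004 -0.0281] yaw 8.4 pos [ 402.2 -279.3   73.1] F [ 0.2 -1.  -1.8] op 63.7 t 32.05 q6 0.58
```

```bash
python3 -m crank '0.01 0.04 0 0 0 0;0.027 0.08 0 0 0 -0.004;0.03 0.095 0 0 0 -0.004;0.03 0.095 0 0 0 -0.004;0.03 0.095 0 0 0 -0.004;0.03 0.095 0 0 0 -0.004;0.03 0.095 0 0 0 -0.004;0.03 0.095 0 0 0 -0.004;0.02 0.06 0 0 0 0;0.007 0.028 0 0 0 0;0 0 0 0 0 0;0 0 -0.06 0 0 0'; python3 -m crank '0 0 0 0 0 0;0 0 0 0 0 0'; python3 go.py 463.3 -84.9 19.5 3.3
python3 - <<'E'
from h import *
im=vision.camera("side")[:,:,::-1];cv2.imwrite("pics/c7.png",cv2.resize(im[190:310,200:340],None,fx=5,fy=5,interpolation=cv2.INTER_CUBIC))
E
```

```text
time: 33.55
ee_pos: [463.9, -85.4, 57.9]
ee_rot: [0.001, 1.0, 0.029, 0.001]
force: [0.6, -0.4, -2.4]
opening: 63.7
time: 33.8
ee_pos: [462.5, -84.6, 57.1]
ee_rot: [-0.0, 1.0, 0.029, -0.0]
force: [0.6, 0.8, -1.3]
opening: 63.6
need [ 0.0032 -0.001  -0.1502] [-0.0001 -0.0003  0.0001] yaw 3.3 pos [462.5 -84.6  57.1] F [ 0.6  0.8 -1.3] op 63.6 t 33.8 q6 1.08
```

View pics/c7.png

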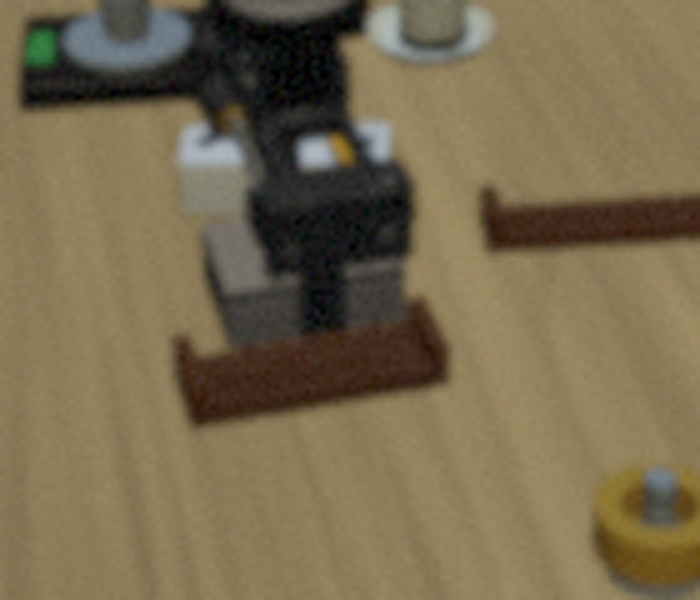

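```bash
python3 -c "
from h import *
def f(*p):return ((proj('side',np.array(p))-[200,190])*5+2).round(0)
c,s=np.cos(.0576),np.sin(.0576)
P=lambda x,y,z,o=(462.5,-84.6):f(o[0]+c*x-s*y,o[1]+s*x+c*y,z)
for x,y,z in((-45,-32,85.6),(45,-32,85.6),(-45,-32,49.6),(45,-32,49.6),(-45,32,85.6)):print('box',x,y,z,P(x,y,z))
o=(463.3,-84.9)
for x,y,z in((-67,-24,0),(67,-24,0),(-67,24,26),(67,24,26),(67,-24,26)):print('rest',x,y,z,P(x,y,z,o))"
```

```text
box -45 -32 85.6 [224. 289.]
box 45 -32 85.6 [407. 259.]
box -45 -32 49.6 [228. 351.]
box 45 -32 49.6 [408. 321.]
box -45 32 85.6 [198. 221.]
rest -67 -24 0 [189. 433.]
rest 67 -24 0 [449. 386.]
rest -67 24 26 [168. 336.]
rest 67 24 26 [422. 293.]
rest 67 -24 26 [448. 344.]
```

View 12: the box is held level over the rest. Its corners and the rest's corners agree with prediction to 1–2 mm about the centre. Lowering.

```bash
python3 -m crank '0.003 -0.001 -0.04 0 0 0;0 0 -0.05 0 0 0;0 0 -0.035 0 0 0;0 0 -0.015 0 0 0;0 0 0 0 0 0;0 0 0 0 0 0';python3 -m crank '0 0 -0.006 0 0 0;0 0 0 0 0 0;0 0 0 0 0 0';python3 -m crank '0 0 -0.004 0 0 0;0 0 0 0 0 0;0 0 0 0 0 0';python3 go.py 463.3 -84.9 19.5 3.3
```

```text
time: 34.6
ee_pos: [463.9, -84.7, 22.7]
ee_rot: [0.0, 1.0, 0.029, 0.0]
force: [0.9, -0.3, -2.2]
opening: 63.9
time: 34.98
ee_pos: [463.7, -84.6, 21.1]
ee_rot: [0.0, 1.0, 0.029, 0.0]
force: [-0.7, 0.4, -1.9]
opening: 63.8
time: 35.35
ee_pos: [463.6, -84.6, 19.9]
ee_rot: [-0.0, 1.0, 0.029, 0.0]
force: [0.2, 0.7, -1.7]
opening: 63.9
need [-0.0012 -0.0012 -0.0018] [-0.      0.     -0.0001] yaw 3.3 pos [463.6 -84.6  19.9] F [ 0.2  0.7 -1.7] op 63.9 t 35.35 q6 1.08
```

```bash
python3 -m crank '0 0 -0.003 0 0 0;0 0 0 0 0 0;0 0 0 0 0 0';python3 -m crank '0 0 -0.002 0 0 0;0 0 0 0 0 0;0 0 0 0 0 0'
```

```text
time: 35.72
ee_pos: [463.7, -84.6, 19.8]
ee_rot: [0.0, 1.0, 0.029, -0.0]
force: [-2.7, 1.2, 4.9]
opening: 64.1
time: 36.1
ee_pos: [463.7, -84.6, 19.7]
ee_rot: [0.0, 1.0, 0.029, -0.0]
force: [-4.6, 2.3, 11.9]
opening: 63.7
```

```bash
python3 -m crank '0 0 0 0 0 0;0 0 0 0 0 0;0 0 0 0 0 0;0 0 0 0 0 0;0 0 0 0 0 0;0 0 0.04 0 0 0;0 0 0.1 0 0 0;0 0 0.1 0 0 0;0 0 0.06 0 0 0;0 0 0 0 0 0' -1; python3 -m crank '0.01 0.06 0 0 0 -0.01;0.01 0.1 0 0 0 -0.014;0.01 0.1 0 0 0 -0.014;0.01 0.1 0 0 0 -0.014;0.01 0.1 0 0 0 -0.014;0.01 0.1 0 0 0 -0.013;0.01 0.1 0 0 0 -0.013;0.006 0.075 0 0 0 0;0 0 -0.1 0 0 0;0 0 0 0 0 0;0 0 0 0 0 0'; python3 go.py 482.7 99.6 7 -13.3
python3 - <<'E'
from h import *
c=[]
for n,x,y in(("top",250,170),("side",200,170)):
    im=vision.camera(n)[:,:,::-1];c.append(cv2.resize(im[y:y+120,x:x+100],None,fx=4,fy=4,interpolation=cv2.INTER_CUBIC))
cv2.imwrite("pics/c8.png",np.hstack(c))
E
```

```text
time: 37.35
ee_pos: [464.5, -85.0, 95.0]
ee_rot: [0.001, 1.0, 0.029, 0.001]
force: [0.4, 0.9, -0.7]
opening: 87.8
time: 38.72
ee_pos: [482.4, 99.0, 68.6]
ee_rot: [0.0, 0.993, -0.115, -0.0]
force: [-0.5, 0.0, 0.0]
opening: 88.0
need [ 0.0014  0.0024 -0.2463] [-0.     -0.0003 -0.0003] yaw -13.3 pos [482.4  99.   68.6] F [-0.5  0.   0. ] op 88.0 t 38.725 q6 1.76
```

View pics/c8.png

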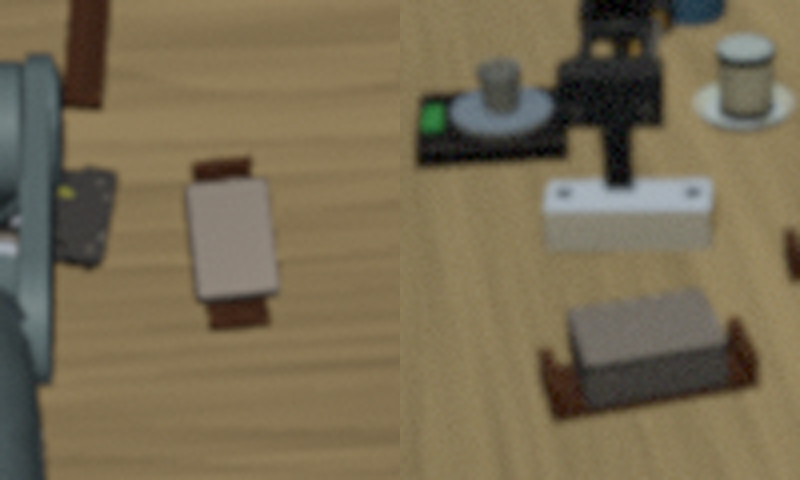

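```bash
python3 -c "
from h import *
def f(n,o,*p):return ((proj(n,np.array(p))-o)*4+1.6).round(0)
T=(250,170)
for nm,x,z,y0 in(('rest far top',67,26,0),('box far top',45,48,0),('box near top',-45,48,0),('box near bot',-45,12,0),('rest near top',-67,26,0),('rest near bot',-67,0,0)):
  print(nm,f('top',T,463.5+x,-84.7+x*.0576,z))
c,s=np.cos(-.232),np.sin(-.232)
for x,y in((-60,-22),(60,-22),(60,22),(-60,22)):print('block',f('side',(200,170),482.7+c*x-s*y,99.6+s*x+c*y,36)+[400,0])"
```

```text
rest far top [221. 156.]
box far top [225. 177.]
box near top [240. 292.]
box near bot [238. 299.]
rest near top [242. 324.]
rest near bot [240. 328.]
block [540. 209.]
block [710. 208.]
block [711. 178.]
block [546. 179.]
```

View 13: the seal box sits on the short rest within a pixel of the centred prediction. The block also matches its estimate. Gripping the block.

```bash
python3 -m crank '0.003 0.002 -0.06 0 0 0;0 0 -0.08 0 0 0;0 0 -0.06 0 0 0;0 0 -0.04 0 0 0;0 0 0 0 0 0;0 0 0 0 0 0';python3 go.py 483 99.6 7 -13.3;python3 -m crank '0 0 0 0 0 0;0 0 0 0 0 0;0 0 0 0 0 0;0 0 0 0 0 0;0 0 0 0 0 0;0 0 0 0 0 0;0 0 0 0 0 0;0 0 0 0 0 0;0 0 0 0 0 0;0 0 0 0 0 0' 1 30;  python3 -m crank '0 0 0.03 0 0 0;0 0 0.08 0 0 0;0 0 0.1 0 0 0;0 0 0.05 0 0 0;0 0 0 0 0 0;0 0 0 0 0 0'; python3 go.py 662.3 15.6 60 -7
```

```text
time: 39.58
ee_pos: [483.7, 99.6, 9.0]
ee_rot: [-0.0, 0.993, -0.115, 0.0]
force: [-0.0, 0.0, -0.7]
opening: 88.1
need [-0.003  -0.0001 -0.0082] [ 0.      0.0002 -0.0004] yaw -13.2 pos [483.7  99.6   9. ] F [-0.   0.  -0.7] op 88.1 t 39.575 q6 1.76
time: 40.83
ee_pos: [483.4, 99.7, 8.8]
ee_rot: [-0.0, 0.993, -0.115, 0.0]
force: [-0.9, 0.5, 2.8]
opening: 43.8
time: 41.58
ee_pos: [482.6, 99.7, 72.9]
ee_rot: [0.0, 0.993, -0.115, -0.001]
force: [0.0, 0.4, -4.5]
opening: 43.9
need [ 0.7187 -0.3363 -0.0516] [ 0.     -0.0004  0.0346] yaw -13.2 pos [482.6  99.7  72.9] F [ 0.   0.4 -4.5] op 43.9 t 41.575 q6 1.76
```

```bash
python3 -m crank '0.04 -0.02 0 0 0 0;0.08 -0.037 0 0 0 0.005;0.09 -0.042 0 0 0 0.005;0.09 -0.042 0 0 0 0.005;0.09 -0.042 0 0 0 0.005;0.09 -0.042 0 0 0 0.005;0.09 -0.042 0 0 0 0.005;0.09 -0.042 0 0 0 0.0045;0.05 -0.023 0 0 0 0;0.008 -0.004 0 0 0 0;0 0 -0.06 0 0 0;0 0 0 0 0 0'; python3 -m crank '0 0 0 0 0 0;0 0 0 0 0 0'; python3 go.py 662.3 15.6 20.6 -7
python3 - <<'E'
from h import *
im=vision.camera("side")[:,:,::-1];cv2.imwrite("pics/c9.png",cv2.resize(im[170:270,260:380],None,fx=5,fy=5,interpolation=cv2.INTER_CUBIC))
def f(*p):return ((proj('side',np.array(p))-[260,170])*5+2).round(0)
def P(o,w,x,y,z):
    c,s=np.cos(np.radians(w)),np.sin(np.radians(w));return f(o[0]+c*x-s*y,o[1]+s*x+c*y,z)
p=ctrl.get_obs()["ee_pos"];b=p[2]-8.6
for x,y,z in((-60,-22,b+36),(60,-22,b+36),(-60,-22,b),(60,-22,b),(-60,22,b+36),(60,22,b+36)):print('block',x,y,z.round(),P(p,-7,x,y,z))
for x,y,z in((-82,-17,0),(82,-17,0),(-82,17,26),(82,17,26)):print('rest',x,y,z,P((662.3,15.6),-7,x,y,z))
E
```

```text
time: 43.08
ee_pos: [660.5, 16.4, 56.2]
ee_rot: [-0.0, 0.998, -0.061, -0.002]
force: [-0.0, 0.0, -3.5]
opening: 43.5
time: 43.32
ee_pos: [663.0, 15.8, 59.1]
ee_rot: [0.0, 0.998, -0.061, 0.0]
force: [0.3, 0.2, -4.1]
opening: 43.6
need [-0.0027 -0.001  -0.1541] [0.     0.0002 0.0001] yaw -7.0 pos [663.   15.8  59.1] F [ 0.3  0.2 -4.1] op 43.6 t 43.325 q6 1.54
block -60 -22 87.0 [228. 222.]
block 60 -22 87.0 [449. 208.]
block -60 -22 51.0 [227. 280.]
block 60 -22 51.0 [445. 266.]
block -60 22 87.0 [217. 183.]
block 60 22 87.0 [431. 170.]
rest -82 -17 0 [185. 356.]
rest 82 -17 0 [476. 337.]
rest -82 17 26 [177. 285.]
rest 82 17 26 [465. 267.]
```

View pics/c9.png

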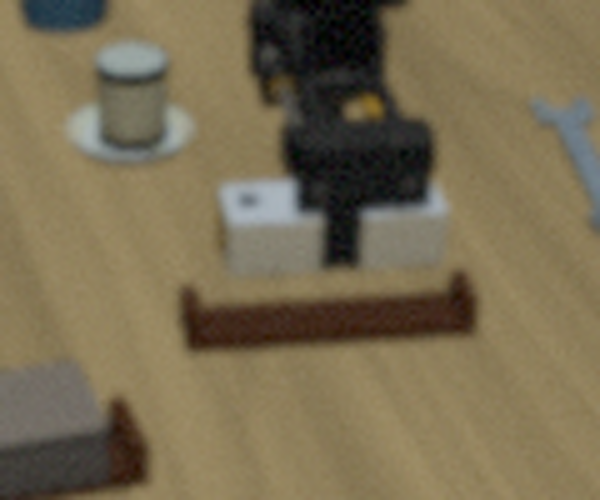

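View 14: the block is level and centred over the long rest to about 1 mm. Lowering.

```bash
python3 -m crank '0 -0.001 -0.04 0 0 0;0 0 -0.05 0 0 0;0 0 -0.035 0 0 0;0 0 -0.015 0 0 0;0 0 0 0 0 0;0 0 0 0 0 0';python3 -m crank '0 0 -0.006 0 0 0;0 0 0 0 0 0;0 0 0 0 0 0';python3 -m crank '0 0 -0.003 0 0 0;0 0 0 0 0 0;0 0 0 0 0 0';python3 go.py 662.8 15.6 20.6 -7
```

```text
time: 44.12
ee_pos: [663.2, 15.3, 24.1]
ee_rot: [0.0, 0.998, -0.061, 0.0]
force: [0.0, -0.3, -3.6]
opening: 43.6
time: 44.5
ee_pos: [662.9, 15.4, 22.3]
ee_rot: [-0.0, 0.998, -0.061, 0.0]
force: [1.1, -0.4, -3.7]
opening: 44.1
time: 44.88
ee_pos: [662.9, 15.4, 21.5]
ee_rot: [-0.0, 0.998, -0.061, 0.0]
force: [-0.1, -0.0, -3.1]
opening: 43.7
need [-0.0003  0.0008 -0.0035] [-0.      0.      0.0002] yaw -7.0 pos [662.9  15.4  21.5] F [-0.1 -0.  -3.1] op 43.7 t 44.875 q6 1.54
```

```bash
python3 -m crank '0 0 -0.003 0 0 0;0 0 0 0 0 0;0 0 0 0 0 0';python3 -m crank '0 0 -0.002 0 0 0;0 0 0 0 0 0;0 0 0 0 0 0'
```

```text
time: 45.25
ee_pos: [662.9, 15.4, 20.8]
ee_rot: [0.0, 0.998, -0.061, 0.0]
force: [-0.9, -0.5, -2.9]
opening: 44.2
time: 45.62
ee_pos: [663.0, 15.4, 20.8]
ee_rot: [0.0, 0.998, -0.061, 0.0]
force: [-4.0, -0.2, 5.5]
opening: 43.8
```

Contact. Release, back off up and away, and take a last look.

```bash
python3 -m crank '0 0 0 0 0 0;0 0 0 0 0 0;0 0 0 0 0 0;0 0 0 0 0 0;0 0 0 0 0 0;0 0 0.04 0 0 0;0 0 0.1 0 0 0;0 0 0.15 0 0 0;0 0 0.2 0 0 0;0 0 0.1 0 0 0' -1; python3 -m crank '-0.1 -0.1 0.05 0 0 0;-0.12 -0.2 0 0 0 0;-0.12 -0.2 0 0 0 0;-0.12 -0.2 0 0 0 0;-0.12 -0.2 0 0 0 0;-0.12 -0.2 0 0 0 0;-0.12 -0.2 0 0 0 0;-0.12 -0.2 0 0 0 0;-0.12 -0.2 0 0 0 0;-0.1 -0.1 0 0 0 0;0 0 0 0 0 0;0 0 0 0 0 0'
python3 - <<'E'
from h import *
a=vision.camera("top")[:,:,::-1];b=vision.camera("side")[:,:,::-1]
a=cv2.resize(a[135:275,165:385],(800,509),interpolation=cv2.INTER_CUBIC);cv2.imwrite("pics/f1.png",a)
b=cv2.resize(b[170:350,190:420],(760,595),interpolation=cv2.INTER_CUBIC);cv2.imwrite("pics/f2.png",b)
E
```

```text
time: 46.88
ee_pos: [664.4, 15.2, 172.2]
ee_rot: [0.0, 0.998, -0.061, 0.003]
force: [0.2, -0.0, 0.2]
opening: 88.3
time: 48.38
ee_pos: [373.2, -434.2, 180.6]
ee_rot: [-0.0, 0.998, -0.061, 0.0]
force: [0.4, 0.4, 0.1]
opening: 88.1
```

View pics/f1.png

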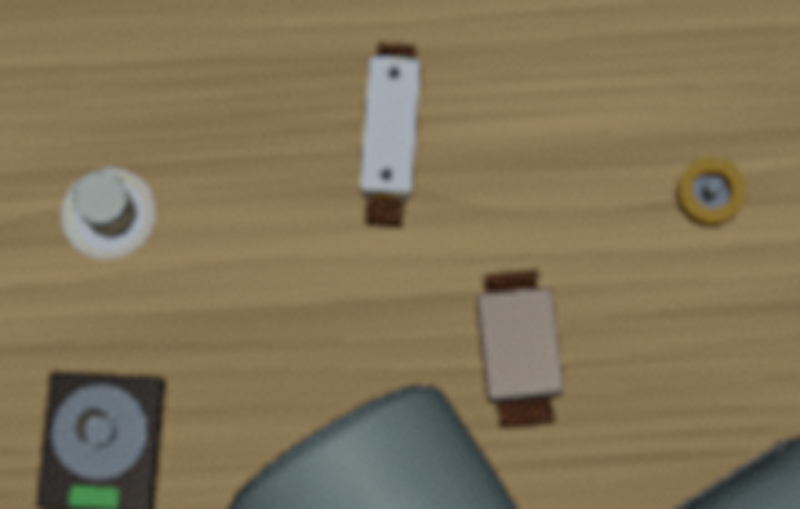

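View pics/f2.png

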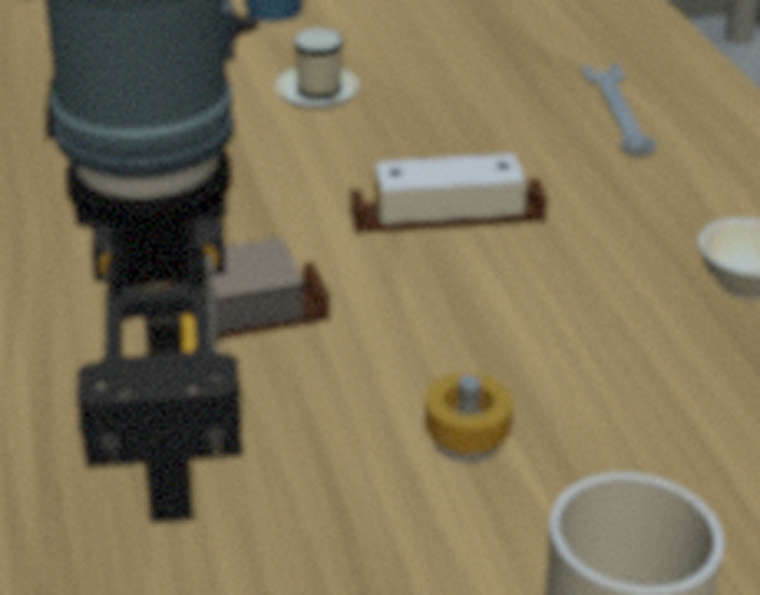

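Views 15 and 16 show all five pieces in place. A numeric check that the block is centred, using edges read from view 15:

```bash
python3 -c "
from h import *
k=800/220
w=np.radians(-7)
for nm,x,z in(('rest far',82,26),('block far',60,48),('block near top',-60,48),('block near bot',-60,12),('rest near bot',-82,0)):
  print(nm,((proj('top',np.array([662.8+x*np.cos(w),15.4+x*np.sin(w),z]))-[165,135])*k+1.3).round(0))
d=ctrl.get_obs();print(d['time'])"
```

```text
rest far [397.  40.]
block far [395.  55.]
block near top [385. 188.]
block near bot [386. 198.]
rest near bot [385. 226.]
48.475
```

```bash
python3 -c "
from plant import ctrl
print(ctrl.sign_off())"
```

```text
the job is handed in; nothing more can be done
None
```

I took both stacks apart and put all five pieces away in the order asked, then handed the job in at about 48 s of the 138 s allowed.

- **Cup:** it stands upright in the middle of the scale plate.
- **Cartridge:** it stands flat in the dish.
- **Collar:** it lies flat on the flange, with the post inside its bore.
- **Seal box and port block:** each lies along its own rest. Their edges in the top view agree with a centred placing to about one camera pixel (about 3 mm). The box's direction read within about 1° of its rest's.

The last top and side pictures were taken with the gripper clear and touching nothing, and nothing had tipped over. I never moved the arm near the jug or the tumbler. I checked by eye that they had not been touched, but did not measure their positions.

No check failed or disagreed. The main uncertainty is the cameras: about 3 mm per pixel, with calibration good to about 2 mm. I saw at most 12 N at the wrist, in readings taken only at the end of each move.

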